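# Take the coffee filter apart for washing

### The job

Take the steel coffee filter apart for washing, in the reverse order of its assembly and one part at a time: the lid first, then the press out of the upper cup, then the upper cup off the pot. Stand each of the three upright (the lid knob-up, the press knob-up, the cup mouth-up) on the floor of the aluminium tray, side by side and not in or on one another, setting them down rather than dropping them. Leave the pot standing where it is, and do not disturb the tumbler, its davara or the tin nearby.

Things in the scene. Friction and masses are not known exactly. Their poses are not given: they have to be found in the camera images.
- lid_centre (a point): Filter's lid, bare steel, the topmost part, 65 mm tall: from its underside a ring 50 mm wide (0-8 mm, hangs loosely in the cup's mouth; it stands on this), a hollow cap 60 mm wide (8-43 mm, rests on the cup's rim), a knob 16 mm wide (43-65 mm). 80 g, held by weight only; lift 40 mm or more straight up to clear the press. Point: on its axis, 32.5 mm above its underside; z up to the knob.
- press_centre (a point): Filter's press, bare steel, 87 mm tall, 50 g: a disc 44 mm wide and 4 mm thick, a central stem 8 mm wide, a knob 16 mm wide (65-87 mm above the underside). Stands loose in the upper cup, hidden by the lid; its knob stands out 26 mm above the cup's rim. Lift 70 mm or more straight up to clear it. Point: on its axis, 43.5 mm above its underside; z up to the knob.
- cup_centre (a point): Filter's upper cup, bare steel, 85 mm tall, 100 g: a foot 49 mm wide (0-20 mm) that hangs loosely in the pot's mouth, 2.5 mm free all round, and a straight body 60 mm wide (20-85 mm; wall 2.5 mm, inside 61 mm deep) whose shoulder rests on the pot's rim. Lift 25 mm or more straight up to clear the pot. Point: on its axis, 42.5 mm above its underside; z up to the mouth.
- pot_centre (a point): Pot of the filter, bare steel, the lowest part, standing on the counter: a straight open cylinder 60 mm in outer diameter, 75 mm tall, about 160 g, loose. It stays where it is. The whole filter is 197 mm tall. The point is on its axis, half-way up (37.5 mm above the counter); z points up.
- tray: Plain aluminium draining tray fixed on the counter, empty at the start, nearer the robot than the filter: 180 mm along its x by 320 mm along its y, rim 14 mm high, walls and floor 4 mm thick. Origin: centre of its underside, at the counter's height; z up. There is room for the three parts in a row along its y.
- tumbler_centre (a point): Bystander: steel tumbler, 85 mm tall, 62 mm across its mouth, standing in the davara (so its rim is 88 mm above the counter). The point is on its axis, half-way up.
- davara_centre (a point): Bystander: davara, a wide low steel cup 96 mm across and 36 mm tall, with the tumbler standing in it. The point is on its axis, half-way up.
- tin_centre (a point): Bystander: closed cylindrical steel tin without a knob, 68 mm in diameter, 110 mm tall. The point is on its axis, half-way up.
There are look-alikes about, which are no part of the job. Leave any brown look-alike of the part that bears cup_centre alone. Leave any black look-alike of the part that bears lid_centre alone.

How it is judged:
On the way, in this order (a step that is already met when the one before it is completed fails the run):
1. the lid stands released in the tray, the cup still on the pot with the press in it (x of lid_centre in the frame of tray between -0.085 and 0.085 m and y of lid_centre in the frame of tray between -0.155 and 0.155 m and z of lid_centre in the frame of tray below 0.0445 m and angle between lid_centre's own z axis and vertical below 0.15 rad and contact force between the fingers and lid below 0.1 N and z of cup_centre in the frame of pot_centre below 0.068 m and horizontal distance between cup_centre and pot_centre below 0.015 m and horizontal distance between press_centre and cup_centre below 0.02 m and z of press_centre in the frame of cup_centre below 0.04 m), for 0.2 s.
2. the press stands released in the tray, the cup still on the pot (x of press_centre in the frame of tray between -0.085 and 0.085 m and y of press_centre in the frame of tray between -0.155 and 0.155 m and z of press_centre in the frame of tray below 0.0555 m and angle between press_centre's own z axis and vertical below 0.15 rad and contact force between the fingers and press below 0.1 N and z of cup_centre in the frame of pot_centre below 0.068 m and horizontal distance between cup_centre and pot_centre below 0.015 m), for 0.2 s.
At the end, for the whole second after the job is handed in: Lid, press and cup all stand upright (within 0.15 rad) on the tray's floor (centres no more than 8 mm above their standing height, and at least about 5 mm inside the tray's outer edge), released and at rest; the pot stands upright (within 0.1 rad) less than 40 mm from where it was (x of lid_centre in the frame of tray between -0.085 and 0.085 m and y of lid_centre in the frame of tray between -0.155 and 0.155 m and z of lid_centre in the frame of tray below 0.0445 m and angle between each of lid_centre, press_centre, cup_centre's own z axis and vertical below 0.15 rad and contact force between the fingers and lid below 0.1 N and x of press_centre in the frame of tray between -0.085 and 0.085 m and y of press_centre in the frame of tray between -0.155 and 0.155 m and z of press_centre in the frame of tray below 0.0555 m and contact force between the fingers and press below 0.1 N and x of cup_centre in the frame of tray between -0.085 and 0.085 m and y of cup_centre in the frame of tray between -0.155 and 0.155 m and z of cup_centre in the frame of tray below 0.0545 m and contact force between the fingers and cup below 0.1 N and linear speed of each of lid, press, cup below 0.03 m/s and angle between pot_centre's own z axis and vertical below 0.1 rad and distance of pot_centre from where it was at the start of the episode below 0.04 m); the robot touches nothing.
It fails at once if the lid, press or cup is dropped (falls free of the gripper faster than 0.7 m/s, about 25 mm of fall) ((linear speed of lid above 0.7 m/s and contact force between each of the arm, the fingers and lid below 0.02 N) or (linear speed of press above 0.7 m/s and contact force between each of the arm, the fingers and press below 0.02 N) or (linear speed of cup above 0.7 m/s and contact force between each of the arm, the fingers and cup below 0.02 N)).
It fails at once if the pot is tipped (more than 0.35 rad) (angle between pot_centre's own z axis and vertical above 0.35 rad).
It fails at once if the tumbler, davara or tin is moved more than 30 mm (distance of any of tumbler_centre, davara_centre, tin_centre from where it was at the start of the episode above 0.03 m).
It also fails if it takes over 72 s, if anything falls off the work surface, if the arm or the gripper's body presses on something with over 40 N, if the wrist force passes 120 N, or if a joint passes its speed limit or range.

### The arm

A 6-joint arm with a two-finger parallel gripper is mounted at the origin on the work surface. World frame = base frame: x ahead of the robot, y to its left, z up, the work surface at z = 0. Lengths are in m, angles in rad, forces in N, time in s.
With the tool pointing down it reaches from about 0.3 to 0.775 m from the base axis. Payload 14.6 kg.
Tool frame: the origin (TCP) lies at the centre of the arm's flange, where the gripper is bolted on; the fingertips stand robot.tip_extent ahead of it and the grasp point (between the pads) lies 180 mm ahead of it (robot.tip_extent is the distance from the TCP to the fingertips, in m); x points along the fingers, y is the direction in which the jaws open and shut, and the axes are right-handed (so a half turn about x gives the same grasp; the last joint's range is limited). The gripper opens to 94 mm and grips with 3 to 60 N. Pads are 16 mm wide; open, the fingers measure 119 mm over their backs; the gripper's body (75 mm by 177 mm) begins 78 mm behind the grasp point.
Start: joints at [-1.384, 0.3, 1.521, -0, 1.321, -0.067], TCP at [0.138, -0.532, 0.405] pointing down, gripper open.
Joint ranges: [-3.03, 3.03], [-0.79, 2.21], [0.23, 2.52], [-1.04, 4.18], [0, 3.07], [-2.55, 2.55]. Speed limits (rad/s): [2.22, 2.22, 2.57, 3.14, 3.14, 3.14].

### API

Orientations are given as a rotation vector (axis times angle).
In Python, from station import robot, vision, outline_of gives the robot as it stands.
- The arm moves only by the tool carry_out, never from a script. Its argument "moves" is text: rows parted by semicolons, each of 7 numbers parted by spaces: the turn, a rotation vector about the world's x, y, z in rad, then the shift along the world's x, y, z in mm, then the finger opening in mm, from 0 to 94. A call has 1 to 12 rows; each row is the pose to reach, as a shift and turn from the pose commanded when the call began; what a row does not reach only later rows make up. A row lasts 1/10 s, in which the tool goes at most 50 mm and 8.59 degrees, less where a joint would pass 70% of its speed; a pose out of reach is approached as far as the arm can. A call with a gripper value outside its range is refused whole. The fingers move at their own pace and stop on an object; "squeeze" is the grip in N (left out, the last holds). Time passes only in rows, so rows that repeat a pose let the fingers close. It gives the time, the measured TCP pose, the force and the opening at its end, in the units of the state.
- robot.observe(): the state, without advancing time (a new reading comes with each control period).
- vision.get_image(name): name is "scene" or "top"; returns (picture, depth): 400x640x3 uint8, red, green, blue; 400x640 float32, m along the optical axis (not along the pixel's ray), 0 where there is no reading.
- vision.camera_info(name): a dict with "camera_matrix" (3x3 intrinsics, pixels), "k1" (the pictures are not rectified: a ray, as slopes to the right and down, at radius r is drawn at 1 + k1 r^2 times it, then the intrinsics apply), "position" and "rotation" of the camera in the world. Camera axes: x right, y up, looking along -z (the intrinsics and any distortion apply to the point x, -y, -z); pixel columns grow to the right and rows downward; lengths in m; the calibration is good to about 2 mm. A picture is of the moment at which its call begins. camera_info takes no time and is no camera call.
- robot.hand_in(): hands the job in, once; it reports no verdict.
Trained networks look in the newest picture that a camera, given by its name, has taken for a name from the list of things; names that differ only in an ending like _2 or _b are one class to them, and where a whole thing is asked for, a point or a joint stands for the part that bears it (a point fixed in the world has none). Each returns a list of dicts, best first, with "confidence" (0 to 1); they miss things now and then, are a little off and sometimes report something else, mostly with a low value. They report only what shows in the picture. A call takes as long as a camera call. They do not tell look-alikes from the thing itself.
- outline_of(camera, name): "pixels" (400x640 bool, what is visible of it) and "bbox" ([left, top, width, height] in pixels, round what is visible of it).
The state is a dict: "time_s": time; "qpos": joint angles; "qd": joint speeds; "joint_efforts": joint torques, N m; "tool_pos": TCP position; "ee_rot": TCP orientation; "ft_force": force on the tool from outside, world axes, zero at the start; "torque": the same for the moment, N m; "width": finger opening in m.
Only numpy, scipy, OpenCV 4.12 (cv2) and the standard library are available. Lean on these libraries where they do the work, as an engineer would, in place of code of your own. Each camera call takes 0.05 s, during which the arm holds its last target.

## Working session

There is one attempt and no reset: what is moved stays moved. The work goes in short steps, Python scripts to look and compute and a tool call to move; the robot and the scene stay as the last step left them, time stands still between calls to the robot, and variables do not carry over. Pictures are saved under pics/ and viewed, and the job is handed in when it is done.

Besides the shell and the picture viewer there is one more tool, called after "Request:" as name(argument=value, ...) on one line, values as JSON. carry_out: Moves the arm, as the interface text tells. Its arguments: {"type":"object","properties":{"moves":{"type":"string"},"squeeze":{"type":"number"}},"required":["moves"]}

```bash
ls; mkdir -p pics; python3 - <<'E'
from station import robot, vision, outline_of
import cv2, numpy as np
s=robot.observe()
print({k:np.round(v,3).tolist() for k,v in s.items()})
for n in ("scene","top"):
    im,d=vision.get_image(n); cv2.imwrite(f"pics/{n}0.png",im[:,:,::-1]); np.save(f"/tmp/{n}_d.npy",d); np.save(f"/tmp/{n}_i.npy",im)
    c=vision.camera_info(n); print(n,{k:np.round(v,4).tolist() for k,v in c.items()})
E
```

```text
pics
{'time_s': 0.0, 'qpos': [-1.384, 0.3, 1.522, 0.0, 1.321, -0.067], 'qd': [0.001, -0.001, 0.001, 0.001, 0.001, -0.002], 'joint_efforts': [-0.0, -53.18, -35.274, 0.071, 0.024, -0.0], 'tool_pos': [0.138, -0.532, 0.404], 'ee_rot': [2.087, 0.267, -2.087], 'ft_force': [0.378, -0.203, 0.229], 'torque': [0.048, 0.021, 0.016], 'width': 0.094}
scene {'camera_matrix': [[420.6034, 0.0, 318.5819], [0.0, 420.6034, 195.9417], [0.0, 0.0, 1.0]], 'k1': -0.08, 'position': [0.7919, -0.3443, 0.6389], 'rotation': [0.6492, 0.1867, 0.5639]}
top {'camera_matrix': [[430.7837, 0.0, 316.7824], [0.0, 430.7837, 203.7982], [0.0, 0.0, 1.0]], 'k1': -0.0346, 'position': [0.5323, 0.0026, 0.7892], 'rotation': [0.0589, -0.0952, -1.5559]}
```

View pics/scene0.png

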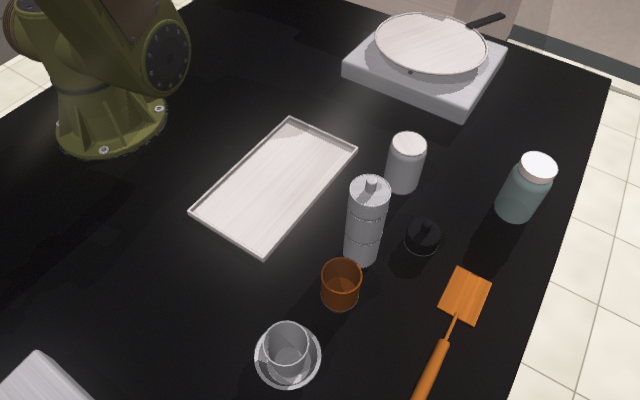

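View pics/top0.png

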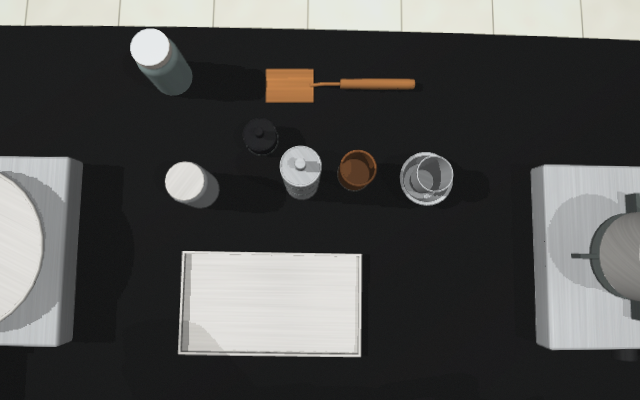

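The scene view shows the filter at (367,220) with its lid knob at (371,182). The tin is at (406,160), the brown cup look-alike at (341,285), the black lid look-alike at (422,236), the tumbler in its davara at (287,352), and the tray at (273,188). In the top view the filter's knob is at (300,163), the tray spans (180..361, 251..356), and the brown cup stands right beside the filter.

Candidates for the lid are the steel lid at scene (371,190) and the black one at (422,236), so I choose the steel one. Candidates for the cup are the steel middle section at (366,222) and the brown one at (341,285), so I choose the steel one.

```bash
cat > h.py <<'E'
import numpy as np, cv2
from scipy.spatial.transform import Rotation as R
from station import robot, vision, outline_of
def cloud(cam,d):
    c=vision.camera_info(cam); K=np.array(c["camera_matrix"]); k1=c["k1"]
    v,u=np.mgrid[0:400,0:640]
    pts=np.stack([u,v],-1).reshape(-1,1,2).astype(float)
    n=cv2.undistortPoints(pts,K,np.array([k1,0,0,0.])).reshape(400,640,2)
    P=np.stack([n[...,0]*d,-n[...,1]*d,-d],-1)
    rot=np.array(c["rotation"]); M=R.from_rotvec(rot).as_matrix() if rot.size==3 else rot
    return P@M.T+np.array(c["position"])
def circ(xy):
    A=np.c_[2*xy,np.ones(len(xy))]; b=(xy**2).sum(1)
    s=np.linalg.lstsq(A,b,rcond=None)[0]; return s[:2],np.sqrt(s[2]+s[:2]@s[:2])
E
python3 - <<'E'
from h import *
import sys
for cam in("scene","top"):
    d=np.load(f"/tmp/{cam}_d.npy"); P=cloud(cam,d); np.save(f"/tmp/{cam}_P.npy",P)
    if cam=="scene": print("knob",P[183,371],"counter",P[300,200])
    for n in("lid_centre","cup_centre","pot_centre","tray","tumbler_centre","davara_centre","tin_centre"):
        for o in outline_of(cam,n)[:3]:
            m=o["pixels"]&(d>0); q=P[m]
            if len(q)==0: print(cam,n,"none");continue
            lo,hi=np.percentile(q,[2,98],axis=0); print(cam,n,round(o["confidence"],2),o["bbox"],np.round(lo,3),np.round(hi,3))
E
```

```text
knob [0.65114176 0.00595836 0.19764022] counter [ 0.47730844 -0.20951133 -0.00090547]
scene lid_centre 0.96 [402.1, 217.6, 40.3, 35.1] [0.702 0.057 0.009] [0.757 0.114 0.065]
scene lid_centre 0.9 [344.4, 171.7, 48.7, 49.9] [ 0.621 -0.017  0.143] [0.678 0.039 0.198]
scene cup_centre 0.9 [320.7, 258.7, 41.7, 56.6] [ 0.636 -0.112  0.005] [ 0.694 -0.054  0.087]
scene cup_centre 0.55 [345.2, 210.2, 42.0, 36.7] [ 0.626 -0.018  0.077] [0.678 0.013 0.14 ]
scene cup_centre 0.27 [342.0, 236.1, 36.1, 29.8] [ 0.626 -0.018  0.007] [0.678 0.013 0.075]
scene pot_centre 0.86 [344.4, 238.0, 34.7, 29.2] [ 0.627 -0.018  0.005] [0.678 0.013 0.075]
scene tray 0.76 [186.5, 113.8, 166.8, 145.8] [ 0.344 -0.096  0.001] [0.521 0.219 0.015]
scene tumbler_centre 0.66 [264.0, 320.7, 44.6, 57.6] [ 0.628 -0.238  0.003] [ 0.684 -0.18   0.089]
scene davara_centre 0.78 [253.1, 327.1, 68.6, 61.9] [ 0.613 -0.254  0.001] [ 0.7   -0.165  0.038]
scene tin_centre 0.75 [379.7, 130.5, 48.8, 64.5] [0.607 0.163 0.008] [0.668 0.22  0.111]
top lid_centre 0.81 [240.8, 117.2, 39.5, 38.6] [0.699 0.06  0.   ] [0.757 0.118 0.066]
top lid_centre 0.62 [280.1, 145.5, 43.9, 44.2] [ 0.619 -0.013  0.147] [0.676 0.041 0.198]
top cup_centre 0.77 [334.0, 152.1, 42.2, 38.6] [ 0.634 -0.108  0.022] [ 0.691 -0.051  0.087]
top cup_centre 0.63 [287.2, 183.7, 26.4, 12.6] [ 0.618 -0.01   0.076] [0.631 0.034 0.13 ]
top pot_centre 0.58 [286.7, 188.0, 30.8, 8.5] [ 0.619 -0.011  0.   ] [0.633 0.036 0.079]
top tray 0.75 [179.2, 248.3, 184.8, 106.0] [ 0.344 -0.089  0.002] [0.518 0.221 0.015]
top tray 0.43 [290.2, 190.8, 20.8, 5.6] [ 0.619 -0.002  0.006] [0.626 0.033 0.063]
top tray 0.41 [401.1, 152.4, 53.1, 57.1] [ 0.611 -0.25   0.001] [ 0.701 -0.164  0.039]
top tumbler_centre 0.68 [408.2, 153.6, 45.6, 39.1] [ 0.628 -0.237  0.004] [ 0.684 -0.179  0.089]
top tin_centre 0.92 [167.4, 159.2, 54.8, 48.7] [0.601 0.164 0.013] [0.66  0.223 0.113]
```

```bash
python3 - <<'E'
import cv2
a=cv2.imread("pics/scene0.png")[120:330,270:480]; b=cv2.imread("pics/top0.png")[100:240,220:480]
cv2.imwrite("pics/crop0.png",cv2.resize(a,None,fx=2.8,fy=2.8,interpolation=cv2.INTER_CUBIC))
cv2.imwrite("pics/crop1.png",cv2.resize(b,None,fx=3,fy=3,interpolation=cv2.INTER_CUBIC))
E
```

```text
(no output)
```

View pics/crop0.png

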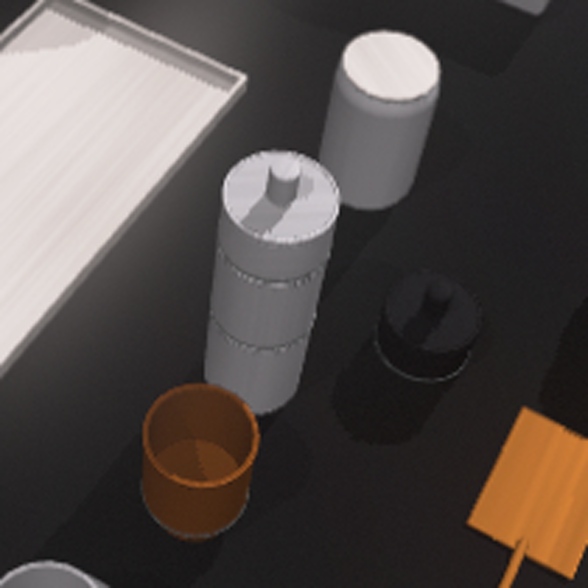

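```bash
python3 - <<'E'
from h import *
for cam in("scene","top"):
    P=np.load(f"/tmp/{cam}_P.npy")
    X,Y,Z=P[...,0],P[...,1],P[...,2]
    near=(abs(X-.65)<.04)&(abs(Y-.011)<.04)
    k=near&(Z>.193); q=P[k]; print(cam,"knob top",len(q),q.mean(0), q.min(0),q.max(0))
    for lo,hi in((.170,.1765),(.14,.172),(.08,.13),(.01,.07)):
        q=P[near&(Z>lo)&(Z<hi)]; 
        if len(q)>20: print(lo,len(q),circ(q[:,:2]),np.median(q,axis=0))
    # brown cup, tray rim
    q=P[(abs(X-.664)<.05)&(abs(Y+.081)<.045)&(Z>.081)]; print("brown",circ(q[:,:2]))
    q=P[(abs(X-.43)<.12)&(abs(Y-.065)<.2)&(Z>.011)&(Z<.02)]
    print("tray",cv2.minAreaRect(q[:,:2].astype(np.float32)*1000), q.min(0),q.max(0))
    q=P[(abs(X-.43)<.06)&(abs(Y-.065)<.12)]; print("floor",np.percentile(q[:,2],[5,50,95]))
    q=P[(abs(X-.63)<.05)&(abs(Y-.19)<.05)&(Z>.1)]; print("tin",circ(q[:,:2]),q.mean(0))
E
```

```text
scene knob top 94 [0.64868843 0.01081118 0.19708793] [0.64072453 0.00384068 0.19333497] [0.65592707 0.01944642 0.19954739]
0.17 821 (array([0.64864235, 0.01138193]), np.float64(0.022975444181890722)) [0.65254155 0.00673007 0.17557096]
0.14 573 (array([0.6482754 , 0.01252816]), np.float64(0.02985026796703377)) [ 0.65947058 -0.01268738  0.15594205]
0.08 683 (array([0.64831497, 0.0123911 ]), np.float64(0.02972022456355876)) [ 0.6599424  -0.01275548  0.10592023]
0.01 625 (array([0.64847313, 0.01236223]), np.float64(0.02976976612778176)) [ 0.66096761 -0.01250325  0.04315099]
brown (array([ 0.66428526, -0.08271158]), np.float64(0.028998818211212765))
tray ((431.48480224609375, 63.226806640625), (321.78619384765625, 181.6378936767578), 89.55780792236328) [ 0.3397274  -0.09782289  0.01100304] [0.52318909 0.22446945 0.01826138]
floor [0.00254233 0.00457529 0.00642222]
tin (array([0.63546446, 0.19341765]), np.float64(0.023185023166753162)) [0.63616929 0.19148738 0.10857435]
top knob top 101 [0.64755541 0.0137704  0.1972078 ] [0.64063327 0.00632409 0.19306595] [0.65480863 0.020359   0.20056271]
0.17 946 (array([0.64807709, 0.01362299]), np.float64(0.02203004757584951)) [0.646653   0.01404782 0.17534679]
0.14 129 (array([0.64867617, 0.01384106]), np.float64(0.030198628640327456)) [0.62234773 0.01045196 0.15227541]
0.08 120 (array([0.64828024, 0.01388008]), np.float64(0.029672907091765104)) [0.62128198 0.01254672 0.10468826]
0.01 100 (array([0.6484675 , 0.01400457]), np.float64(0.02972058444018671)) [0.62123148 0.01184107 0.03611564]
brown (array([ 0.66368271, -0.0801279 ]), np.float64(0.028895543370823184))
tray ((430.6725158691406, 65.5633544921875), (320.7838134765625, 181.4881591796875), 89.72887420654297) [ 0.33964551 -0.09450617  0.01101276] [0.52169528 0.22626876 0.01879336]
floor [0.00219444 0.00441759 0.00664889]
tin (array([0.63301793, 0.19617195]), np.float64(0.022906749018026046)) [0.63283049 0.19586293 0.11003318]
```

The crop confirms it. The steel stack (lid, cup, pot) stands alone at (275,290) in the crop, with the brown cup and black lid separate from it. The filter's axis is at (0.648, 0.013), its top is 0.197 m high, and the tray's centre is (0.431, 0.0645).

```bash
python3 - <<'E'
from h import *
s=robot.observe(); M=R.from_rotvec(s["ee_rot"]).as_matrix(); print(M.round(3)); print(robot.tip_extent, s["tool_pos"])
P=np.load("/tmp/top_P.npy"); 
for y0 in np.arange(-.6,-.2,.05):
    row=[]
    for x0 in np.arange(.2,.8,.05):
        q=P[(abs(P[...,0]-x0)<.025)&(abs(P[...,1]-y0)<.025)][:,2]; row.append(round(float(q.max()),2) if len(q) else -1)
    print(round(y0,2),row)
# tray yaw
c=.0
E
```

```text
[[-0.     0.251 -0.968]
 [ 0.    -0.968 -0.251]
 [-1.    -0.     0.   ]]
0.1992 [ 0.13809343 -0.53237061  0.40464885]
-0.6 [-1, 0.0, 0.0, 0.0, -1, -1, -1, -1, -1, 0.07, 0.06, 0.0, 0.0]
-0.55 [-1, 0.0, 0.0, 0.07, 0.08, 0.12, -1, -1, 0.13, 0.09, 0.06, 0.0, 0.0]
-0.5 [-1, 0.0, 0.0, 0.06, 0.07, 0.15, 0.19, 0.19, 0.15, 0.07, 0.06, 0.01, 0.0]
-0.45 [-1, 0.0, 0.0, 0.07, 0.07, 0.07, 0.09, 0.07, 0.07, 0.07, 0.06, 0.0, 0.01]
-0.4 [-1, 0.0, 0.0, 0.06, 0.07, 0.07, 0.07, 0.07, 0.07, 0.06, 0.06, 0.0, 0.0]
-0.35 [-1, 0.0, 0.0, 0.0, 0.0, 0.0, 0.0, 0.0, 0.0, 0.0, 0.0, 0.0, 0.0]
-0.3 [-1, 0.0, 0.0, 0.0, 0.01, 0.0, 0.0, 0.0, 0.0, 0.0, 0.01, 0.0, 0.0]
-0.25 [-1, 0.01, 0.0, 0.01, 0.0, 0.0, 0.0, 0.0, 0.04, 0.09, 0.09, 0.0, 0.0]
```

Request:
carry_out(moves="0 0 0.11 35 40 20 94; 0 0 0.22 75 80 40 94; 0 0 0.33 115 120 40 94; 0 0 0.44 155 160 40 94; 0 0 0.55 195 200 40 94; 0 0 0.66 230 240 40 94; 0 0 0.77 265 280 40 94; 0 0 0.88 300 320 40 94; 0 0 0.99 335 360 40 94; 0 0 1.10 370 400 40 94; 0 0 1.21 405 440 40 94; 0 0 1.317 440 475 40 94", squeeze=20)

```text
time_s: 2.0
tool_pos: [0.5422, -0.0948, 0.4449]
ee_rot: [1.206, 1.211, -1.205]
ft_force: [0.2, -0.9, 0.7]
width: 0.0937
```

Request:
carry_out(moves="0 0 0 35 35 0 94; 0 0 0 70 70 0 94; 0 0 0 70 70 0 94; 0 0 0 70 70 0 94; 0 0 0 70 70 0 94")

```text
time_s: 2.5
tool_pos: [0.6108, -0.0276, 0.4448]
ee_rot: [1.21, 1.209, -1.21]
ft_force: [0.1, 0.2, 0.5]
width: 0.0938
```

```bash
cat > st.py <<'E'
from h import *
s=robot.observe(); M=R.from_rotvec(s["ee_rot"]).as_matrix(); print(s["time_s"],"tcp",s["tool_pos"].round(4),"jaw",M[:,1].round(3),"down",M[:,0].round(4),"w",s["width"].round(4),"F",np.round(s["ft_force"],2))
E
python3 st.py
```

```text
Traceback (most recent call last):
  File "st.py", line 2, in <module>
    s=robot.observe(); M=R.from_rotvec(s["ee_rot"]).as_matrix(); print(s["time_s"],"tcp",s["tool_pos"].round(4),"jaw",M[:,1].round(3),"down",M[:,0].round(4),"w",s["width"].round(4),"F",np.round(s["ft_force"],2))
                                                                                                                                                                 ^^^^^^^^^^^^^^^^
AttributeError: 'float' object has no attribute 'round'
```

Request:
carry_out(moves="0 0 0 19 20 0 94; 0 0 0 37 40 0 94; 0 0 0 37 40 0 94; 0 0 0 37 40 0 94; 0 0 0 37 40 0 94")

```text
time_s: 3.0
tool_pos: [0.6477, 0.012, 0.4451]
ee_rot: [1.21, 1.208, -1.21]
ft_force: [0.2, -0.5, 0.5]
width: 0.0939
```

```bash
sed -i 's/s\["width"\].round(4)/round(float(s["width"]),4)/' st.py; python3 st.py; python3 - <<'E'
from h import *
im,d=vision.get_image("scene"); cv2.imwrite("pics/scene1.png",im[:,:,::-1]); 
E
```

```text
3.0 tcp [0.6477 0.012  0.4451] jaw [ 1.    -0.001  0.   ] down [ 4.e-04 -1.e-04 -1.e+00] w 0.0939 F [ 0.21 -0.45  0.47]
```

View pics/scene1.png

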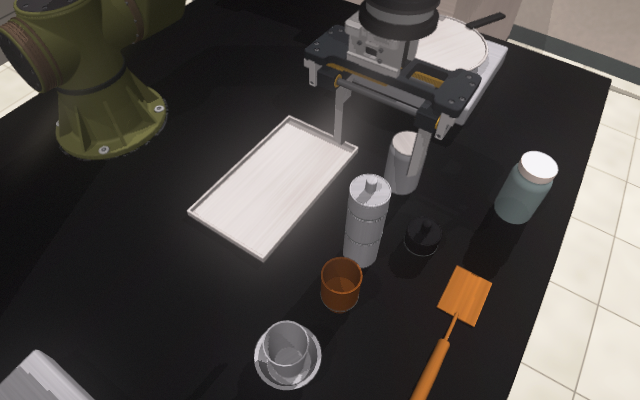

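The fingers, at (340,140) and (413,172), straddle the knob at (371,182) along x. Next I descend and grip the knob.

Request:
carry_out(moves="0 0 0 0 1 -30 94; 0 0 0 0 1 -55 94; 0 0 0 0 1 -67 94; 0 0 0 0 1 -67 94; 0 0 0 0 1 -67 50; 0 0 0 0 1 -67 25; 0 0 0 0 1 -67 5; 0 0 0 0 1 -67 5; 0 0 0 0 1 -67 5; 0 0 0 0 1 -67 5; 0 0 0 0 1 -67 5; 0 0 0 0 1 -67 5", squeeze=20)

```text
time_s: 4.25
tool_pos: [0.6483, 0.0142, 0.3776]
ee_rot: [1.209, 1.209, -1.209]
ft_force: [-0.5, 0.1, -0.7]
width: 0.0334
```

Request:
carry_out(moves="0 0 0 0 0 0 5; 0 0 0 0 0 0 5; 0 0 0 0 0 0 5; 0 0 0 0 0 0 5; 0 0 0 0 0 0 5")

```text
time_s: 4.75
tool_pos: [0.6483, 0.0142, 0.3776]
ee_rot: [1.209, 1.209, -1.209]
ft_force: [-0.5, -0.4, -0.7]
width: 0.0154
```

Request:
carry_out(moves="0 0 0 0 0 0 5; 0 0 0 0 0 10 5; 0 0 0 0 0 25 5; 0 0 0 0 0 40 5; 0 0 0 0 0 55 5; 0 0 0 0 0 55 5")

```text
time_s: 5.35
tool_pos: [0.6481, 0.0142, 0.4362]
ee_rot: [1.211, 1.205, -1.206]
ft_force: [-0.4, -1.1, -0.6]
width: 0.0151
```

```bash
python3 st.py; python3 - <<'E'
from h import *
im,d=vision.get_image("scene"); cv2.imwrite("pics/scene2.png",im[:,:,::-1]); 
E
```

```text
5.35 tcp [0.6481 0.0142 0.4362] jaw [ 1.    -0.     0.005] down [ 4.9e-03 -1.0e-04 -1.0e+00] w 0.0151 F [-0.36 -1.06 -0.56]
```

View pics/scene2.png

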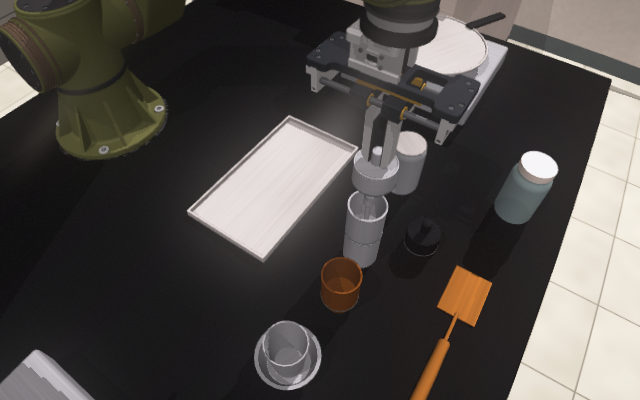

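The lid hangs from the fingers at (376,172), and the press knob now shows in the cup at (368,205). The lid is clear by about 20 mm, so I carry it to the tray.

Request:
carry_out(moves="0 0 0 -10 -2 5 5; 0 0 0 -30 -6 5 5; 0 0 0 -55 -11 5 5; 0 0 0 -80 -16 5 5; 0 0 0 -105 -21 5 5; 0 0 0 -130 -26 5 5; 0 0 0 -155 -31 5 5; 0 0 0 -180 -36 5 5; 0 0 0 -200 -40 -10 5; 0 0 0 -212 -43 -40 5; 0 0 0 -217 -44 -70 5; 0 0 0 -217 -44 -100 5")

```text
time_s: 6.6
tool_pos: [0.4298, -0.0299, 0.3316]
ee_rot: [1.21, 1.209, -1.209]
ft_force: [2.0, -0.1, -0.4]
width: 0.0154
```

```bash
python3 st.py; python3 - <<'E'
from h import *
im,d=vision.get_image("scene"); P=cloud("scene",d)
print([o["bbox"] for o in outline_of("scene","lid_centre")])
cv2.imwrite("pics/scene3.png",cv2.resize(im[60:300,120:440,::-1],None,fx=2.5,fy=2.5,interpolation=cv2.INTER_CUBIC)) 
m=(abs(P[...,0]-.431)<.05)&(abs(P[...,1]+.03)<.05)&(P[...,2]>.02)&(P[...,2]<.15)
E
```

```text
6.6 tcp [ 0.4298 -0.0299  0.3316] jaw [ 1. -0.  0.] down [ 3.e-04 -1.e-04 -1.e+00] w 0.0154 F [ 1.99 -0.05 -0.42]
[[405.2, 215.2, 37.3, 41.9], [219.3, 151.7, 39.6, 41.5]]
```

View pics/scene3.png

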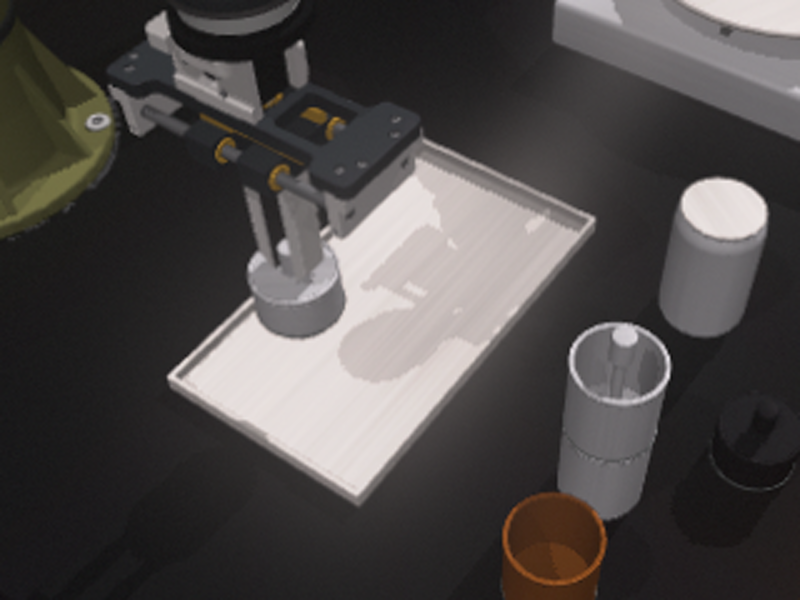

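Request:
carry_out(moves="0 0 0 0 0 -25 5; 0 0 0 0 0 -50 5; 0 0 0 0 0 -68 5; 0 0 0 0 0 -76 5; 0 0 0 0 0 -79 5; 0 0 0 0 0 -79 5; 0 0 0 0 0 -79 5")

```text
time_s: 7.4
tool_pos: [0.4315, -0.0299, 0.2546]
ee_rot: [1.21, 1.208, -1.208]
ft_force: [-0.2, -0.6, -0.7]
width: 0.0155
```

```bash
python3 st.py; python3 - <<'E'
from h import *
im,d=vision.get_image("scene"); P=cloud("scene",d)
m=(abs(P[...,0]-.431)<.045)&(abs(P[...,1]+.03)<.045)
q=P[m]; 
h=np.histogram(q[:,2],bins=np.arange(0,.08,.003)); print(h[0])
w=q[(q[:,2]>.012)&(q[:,2]<.04)]; print("cap",circ(w[:,:2]))
t=q[(q[:,2]>.042)&(q[:,2]<.055)]; A=np.c_[t[:,:2]-[.431,-.03],np.ones(len(t))]; print("plane",np.linalg.lstsq(A,t[:,2],rcond=None)[0],len(t))
E
```

```text
7.4 tcp [ 0.4315 -0.0299  0.2546] jaw [1.    0.    0.001] down [ 1.3e-03 -2.0e-04 -1.0e+00] w 0.0155 F [-0.24 -0.64 -0.7 ]
[ 59 794 120   1   0   1  36  36  29  39  28  35  32  37  34  38  46 344
  80  11  12  15  30  23  36  35]
cap (array([ 0.43283982, -0.03197185]), np.float64(0.029803096350052447))
plane [-0.07069842  0.06279138  0.05303635] 530
```

Request:
carry_out(moves="0 0 0 0 0 -2 5; 0 0 0 0 0 -4 5; 0 0 0 0 0 -4.5 5; 0 0 0 0 0 -5 5; 0 0 0 0 0 -5 5")

```text
time_s: 7.95
tool_pos: [0.4314, -0.0298, 0.2493]
ee_rot: [1.209, 1.209, -1.209]
ft_force: [-4.5, 0.2, 13.7]
width: 0.0151
```

Request:
carry_out(moves="0 0 0 0 0 0.5 5; 0 0 0 0 0 0.5 30; 0 0 0 0 0 0.5 40; 0 0 0 0 0 0.5 50; 0 0 0 0 0 0.5 50; 0 0 0 0 0 20 60; 0 0 0 0 0 60 60; 0 0 0 0 0 100 60; 0 0 0 0 0 100 60")

```text
time_s: 8.85
tool_pos: [0.4318, -0.0299, 0.3531]
ee_rot: [1.212, 1.203, -1.204]
ft_force: [0.5, -0.5, -0.8]
width: 0.0596
```

```bash
python3 st.py; cat > look.py <<'E'
from h import *
import sys
n=sys.argv[1]
im,d=vision.get_image("scene"); P=cloud("scene",d); np.save("/tmp/P.npy",P); cv2.imwrite(f"pics/{n}.png",im[:,:,::-1])
im,d=vision.get_image("top"); P=cloud("top",d); np.save("/tmp/Pt.npy",P); cv2.imwrite(f"pics/{n}t.png",im[:,:,::-1])
E
python3 look.py a4; python3 - <<'E'
from h import *
for f in("P","Pt"):
    P=np.load(f"/tmp/{f}.npy")
    q=P[(abs(P[...,0]-.431)<.045)&(abs(P[...,1]+.03)<.045)]
    t=q[(q[:,2]>.045)&(q[:,2]<.051)]; print("lid cap top",len(t),np.median(t,0)); t=q[(q[:,2]>.06)&(q[:,2]<.08)]; print("knob",t.mean(0),t.max(0))
    q=P[(abs(P[...,0]-.648)<.045)&(abs(P[...,1]-.013)<.045)]
    t=q[(q[:,2]>.155)&(q[:,2]<.18)]; print("press knob",len(t),t.mean(0) if len(t) else 0,t.max(0) if len(t) else 0)
    t=q[(q[:,2]>.08)&(q[:,2]<.135)&(np.hypot(q[:,0]-.648,q[:,1]-.013)>.028)]; print("cup",circ(t[:,:2]))
E
```

```text
8.85 tcp [ 0.4318 -0.0299  0.3531] jaw [1.    0.    0.008] down [ 0.0076 -0.0012 -1.    ] w 0.0596 F [ 0.55 -0.51 -0.84]
lid cap top 617 [ 0.4365687  -0.03618814  0.04785364]
knob [ 0.43407593 -0.03356277  0.06749497] [ 0.44026393 -0.02560823  0.07142987]
press knob 121 [0.64999601 0.0097148  0.16398986] [0.65703383 0.01959204 0.16820929]
cup (array([0.6484008 , 0.01222784]), np.float64(0.029538889427113107))
lid cap top 46 [ 0.43178553 -0.04728998  0.04761318]
knob [ 0.43309917 -0.03083818  0.06964579] [ 0.4365525  -0.02433705  0.07202535]
press knob 100 [0.64804481 0.01370586 0.1656634 ] [0.65529147 0.02113677 0.16967843]
cup (array([0.64717763, 0.01334902]), np.float64(0.028616035107616945))
```

View pics/a4.png

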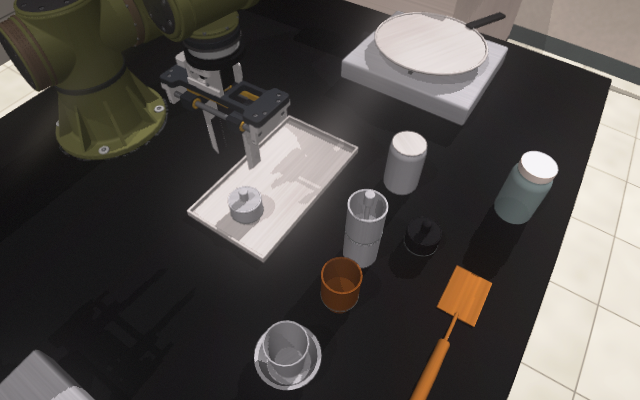

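The lid stands free and upright in the tray at (245,203). Its cap top is 47.8 mm high, which agrees with standing on the floor. The press knob is at (370,196), world (0.649, 0.013), with its top at 0.166 m as expected.

Request:
carry_out(moves="0 0 0 20 4 30 60; 0 0 0 55 11 60 60; 0 0 0 90 18 70 60; 0 0 0 125 25 70 60; 0 0 0 160 32 70 60; 0 0 0 195 39 70 60; 0 0 0 217 43.5 70 60; 0 0 0 217 43.5 70 60; 0 0 0 217 43.5 70 60")

```text
time_s: 9.85
tool_pos: [0.6483, 0.0137, 0.4165]
ee_rot: [1.208, 1.212, -1.211]
ft_force: [-0.5, -0.0, 0.7]
width: 0.0598
```

```bash
python3 st.py
```

```text
9.85 tcp [0.6483 0.0137 0.4165] jaw [ 1.     0.    -0.003] down [-3.1e-03  1.0e-04 -1.0e+00] w 0.0598 F [-0.52 -0.01  0.67]
```

Request:
carry_out(moves="0 0 0 0 0 -30 60; 0 0 0 0 0 -55 60; 0 0 0 0 0 -68 60; 0 0 0 0 0 -74 60; 0 0 0 0 0 -74 60; 0 0 0 0 0 -74 5; 0 0 0 0 0 -74 5; 0 0 0 0 0 -74 5; 0 0 0 0 0 -74 5; 0 0 0 0 0 -74 5; 0 0 0 0 0 -74 5; 0 0 0 0 0 -74 5", squeeze=20)

```text
time_s: 11.05
tool_pos: [0.6483, 0.0137, 0.3447]
ee_rot: [1.209, 1.209, -1.209]
ft_force: [-1.0, 1.0, 1.0]
width: 0.0151
```

Request:
carry_out(moves="0 0 0 0 0 0 5; 0 0 0 0 0 0 5; 0 0 0 0 0 0 5")

```text
time_s: 11.35
tool_pos: [0.6483, 0.0137, 0.3447]
ee_rot: [1.209, 1.209, -1.209]
ft_force: [-0.2, -0.2, -0.1]
width: 0.0154
```

Request:
carry_out(moves="0 0 0 0 0 8 5; 0 0 0 0 0 20 5; 0 0 0 0 0 35 5; 0 0 0 0 0 50 5; 0 0 0 0 0 65 5; 0 0 0 0 0 78 5; 0 0 0 0 0 85 5; 0 0 0 0 0 85 5; 0 0 0 0 0 85 5")

```text
time_s: 12.25
tool_pos: [0.6483, 0.0137, 0.4291]
ee_rot: [1.209, 1.21, -1.21]
ft_force: [-0.1, 0.3, -1.8]
width: 0.0152
```

```bash
python3 st.py; python3 look.py a5; python3 - <<'E'
import cv2
a=cv2.imread("pics/a5.png")[60:300,250:500]; cv2.imwrite("pics/a5c.png",cv2.resize(a,None,fx=2.4,fy=2.4,interpolation=cv2.INTER_CUBIC))
E
```

```text
12.25 tcp [0.6483 0.0137 0.4291] jaw [ 1.    -0.    -0.001] down [-9.e-04  0.e+00 -1.e+00] w 0.0152 F [-0.09  0.35 -1.82]
```

View pics/a5c.png

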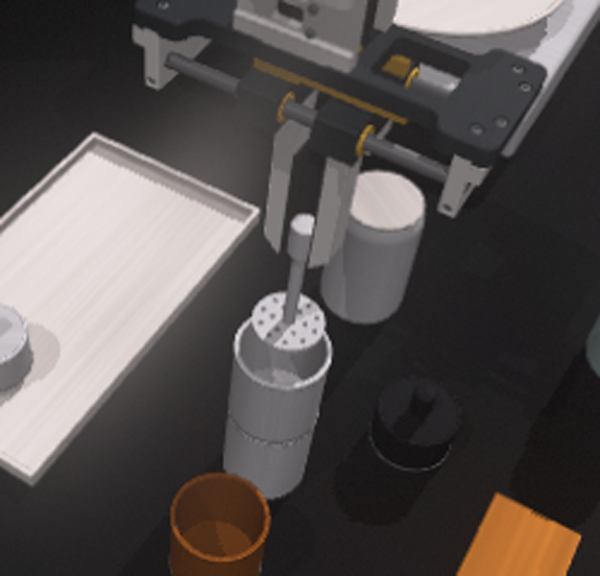

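The press is fully out. Its disc, at crop (289,320), hangs above the cup's rim and the cup is still on the pot. I carry it to the middle of the tray.

Request:
carry_out(moves="0 0 0 -10 2 8 5; 0 0 0 -30 7 8 5; 0 0 0 -55 13 8 5; 0 0 0 -80 19 8 5; 0 0 0 -105 25 5 5; 0 0 0 -130 31 0 5; 0 0 0 -155 37 -20 5; 0 0 0 -180 43 -45 5; 0 0 0 -202 48 -70 5; 0 0 0 -214 50 -95 5; 0 0 0 -217 51 -120 5; 0 0 0 -217 51 -135 5")

```text
time_s: 13.55
tool_pos: [0.4299, 0.0649, 0.2936]
ee_rot: [1.208, 1.21, -1.21]
ft_force: [0.3, -0.6, 0.2]
width: 0.0152
```

Request:
carry_out(moves="0 0 0 0 0 -8 5; 0 0 0 0 0 -16 5; 0 0 0 0 0 -19 5; 0 0 0 0 0 -19 5; 0 0 0 0 0 -19 5")

```text
time_s: 14.05
tool_pos: [0.4314, 0.0647, 0.2761]
ee_rot: [1.21, 1.209, -1.209]
ft_force: [0.1, 0.1, -0.7]
width: 0.0153
```

```bash
python3 st.py; python3 look.py a6; python3 - <<'E'
from h import *
P=np.load("/tmp/P.npy")
q=P[(abs(P[...,0]-.431)<.03)&(abs(P[...,1]-.0645)<.03)]
t=q[(q[:,2]>.0075)&(q[:,2]<.022)]; A=np.c_[t[:,:2]-[.431,.0645],np.ones(len(t))]; print("disc",len(t),np.median(t,0),np.linalg.lstsq(A,t[:,2],rcond=None)[0])
a=cv2.imread("pics/a6.png")[80:280,170:420]; cv2.imwrite("pics/a6c.png",cv2.resize(a,None,fx=3,fy=3,interpolation=cv2.INTER_CUBIC))
E
```

```text
14.05 tcp [0.4314 0.0647 0.2761] jaw [ 1.    -0.     0.001] down [ 8.e-04  1.e-04 -1.e+00] w 0.0153 F [ 0.07  0.14 -0.67]
disc 300 [0.435869   0.05981161 0.01524288] [-0.01957917  0.00272484  0.01517798]
```

View pics/a6c.png

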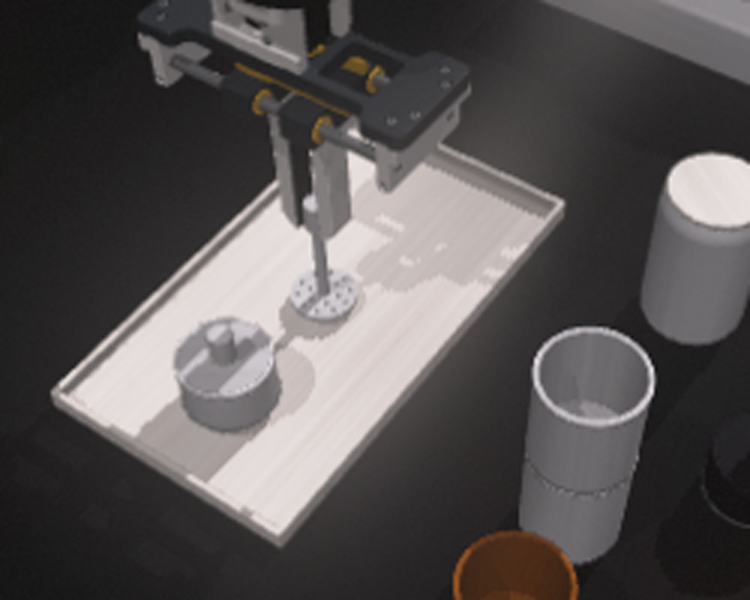

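Request:
carry_out(moves="0 0 0 0 0 -3 5; 0 0 0 0 0 -5 5; 0 0 0 0 0 -5.5 5; 0 0 0 0 0 -6 5; 0 0 0 0 0 -6 5")

```text
time_s: 14.65
tool_pos: [0.4313, 0.0647, 0.2696]
ee_rot: [1.209, 1.209, -1.209]
ft_force: [-0.9, 0.7, -0.2]
width: 0.0154
```

Request:
carry_out(moves="0 0 0 0 0 -0.5 5; 0 0 0 0 0 -0.8 5; 0 0 0 0 0 -0.8 5")

```text
time_s: 14.95
tool_pos: [0.4314, 0.0647, 0.2695]
ee_rot: [1.21, 1.209, -1.209]
ft_force: [-2.7, 0.1, 9.8]
width: 0.0151
```

Request:
carry_out(moves="0 0 0 0 0 0.4 5; 0 0 0 0 0 0.4 30; 0 0 0 0 0 0.4 40; 0 0 0 0 0 0.4 60; 0 0 0 0 0 0.4 60; 0 0 0 0 0 20 94; 0 0 0 0 0 60 94; 0 0 0 0 0 100 94; 0 0 0 0 0 130 94; 0 0 0 0 0 130 94")

```text
time_s: 15.95
tool_pos: [0.4315, 0.0647, 0.4025]
ee_rot: [1.213, 1.205, -1.204]
ft_force: [0.2, -0.2, -0.2]
width: 0.0839
```

```bash
python3 st.py; python3 look.py a7; python3 - <<'E'
from h import *
for f in("P","Pt"):
    P=np.load(f"/tmp/{f}.npy")
    q=P[(abs(P[...,0]-.431)<.03)&(abs(P[...,1]-.0645)<.03)]
    t=q[(q[:,2]>.0068)&(q[:,2]<.012)]; print("disc",len(t),np.median(t,0)); t=q[(q[:,2]>.072)&(q[:,2]<.1)]; print("knob",len(t),np.mean(t,0),t.max(0))
    q=P[(abs(P[...,0]-.648)<.045)&(abs(P[...,1]-.013)<.045)]
    t=q[(q[:,2]>.136)&(q[:,2]<.145)]; print("rim",circ(t[:,:2]),np.median(t[:,2]))
    t=q[(q[:,2]>.08)&(q[:,2]<.135)&(np.hypot(q[:,0]-.648,q[:,1]-.013)>.028)]; print("cup",circ(t[:,:2]))
    t=q[(q[:,2]>.01)&(q[:,2]<.07)]; print("pot",circ(t[:,:2]))
E
```

```text
15.95 tcp [0.4315 0.0647 0.4025] jaw [1.    0.    0.006] down [ 6.5e-03  5.0e-04 -1.0e+00] w 0.0839 F [ 0.16 -0.24 -0.22]
disc 272 [0.435182   0.06034004 0.00864927]
knob 95 [0.43524978 0.05962145 0.08475053] [0.44167224 0.06897938 0.09306625]
rim (array([0.64865261, 0.01173335]), np.float64(0.02889760426250836)) 0.1402726064751224
cup (array([0.64850169, 0.01210442]), np.float64(0.029445997177613804))
pot (array([0.64844008, 0.01234966]), np.float64(0.02976634014896384))
disc 139 [0.42906412 0.05189416 0.00824847]
  return _methods._mean(a, axis=axis, dtype=dtype,
  ret = um.true_divide(
Traceback (most recent call last):
ValueError: zero-size array to reduction operation maximum which has no identity
```

View pics/a7.png

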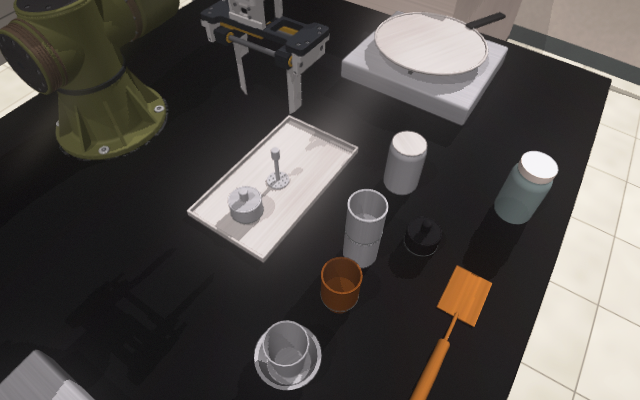

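The press stands upright at (277,170) in the tray, with its disc at floor height, and the empty cup is still on the pot at (0.6485, 0.0125). Next is the cup.

Request:
carry_out(moves="0 0 0 20 -5 15 94; 0 0 0 55 -13 20 94; 0 0 0 90 -21 20 94; 0 0 0 125 -30 20 94; 0 0 0 160 -38 20 94; 0 0 0 195 -46 20 94; 0 0 0 217 -51.5 20 94; 0 0 0 217 -51.5 20 94; 0 0 0 217 -51.5 20 94")

```text
time_s: 16.95
tool_pos: [0.6483, 0.0132, 0.4167]
ee_rot: [1.208, 1.211, -1.211]
ft_force: [-0.7, -0.5, 1.1]
width: 0.0944
```

```bash
python3 st.py
```

```text
16.95 tcp [0.6483 0.0132 0.4167] jaw [ 1.    -0.    -0.003] down [-3.e-03  2.e-04 -1.e+00] w 0.0944 F [-0.73 -0.52  1.12]
```

Request:
carry_out(moves="0 0 0 0 0 -25 94; 0 0 0 0 0 -50 94; 0 0 0 0 0 -75 94; 0 0 0 0 0 -100 94; 0 0 0 0 0 -115 94; 0 0 0 0 0 -123 94; 0 0 0 0 0 -123 94; 0 0 0 0 0 -123 94")

```text
time_s: 17.75
tool_pos: [0.6484, 0.0132, 0.297]
ee_rot: [1.21, 1.208, -1.208]
ft_force: [-0.8, -0.7, -0.2]
width: 0.0938
```

Request:
carry_out(moves="0 0 0 0 0 0 75; 0 0 0 0 0 0 65; 0 0 0 0 0 0 50; 0 0 0 0 0 0 50; 0 0 0 0 0 0 50; 0 0 0 0 0 0 50; 0 0 0 0 0 0 50; 0 0 0 0 0 0 50; 0 0 0 0 0 0 50; 0 0 0 0 0 0 50", squeeze=22)

```text
time_s: 18.75
tool_pos: [0.6483, 0.0132, 0.2959]
ee_rot: [1.209, 1.209, -1.209]
ft_force: [-0.5, 0.8, 0.6]
width: 0.0597
```

Request:
carry_out(moves="0 0 0 0 0 4 50; 0 0 0 0 0 10 50; 0 0 0 0 0 20 50; 0 0 0 0 0 32 50; 0 0 0 0 0 45 50; 0 0 0 0 0 58 50; 0 0 0 0 0 70 50; 0 0 0 0 0 70 50; 0 0 0 0 0 70 50")

```text
time_s: 19.65
tool_pos: [0.6482, 0.0132, 0.3658]
ee_rot: [1.209, 1.209, -1.209]
ft_force: [-0.4, 0.0, -1.4]
width: 0.0596
```

```bash
python3 st.py; python3 look.py a8
```

```text
19.65 tcp [0.6482 0.0132 0.3658] jaw [ 1. -0.  0.] down [ 0. -0. -1.] w 0.0596 F [-0.39  0.05 -1.44]
```

View pics/a8.png

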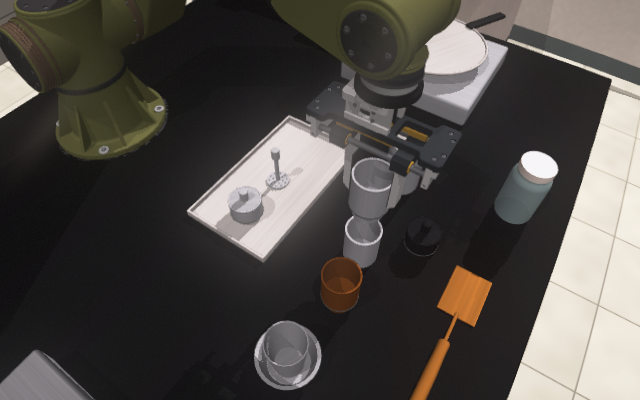

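The cup at (371,188) is out of the pot, which still stands at (362,245). I carry the cup to the free +y end of the tray.

Request:
carry_out(moves="0 0 0 -8 5 0 50; 0 0 0 -25 17 0 50; 0 0 0 -46 31 0 50; 0 0 0 -67 45 0 50; 0 0 0 -88 60 0 50; 0 0 0 -109 74 0 50; 0 0 0 -130 88 0 50; 0 0 0 -151 102 0 50; 0 0 0 -172 116 0 50; 0 0 0 -193 131 -10 50; 0 0 0 -209 142 -30 50; 0 0 0 -217 147 -50 50")

```text
time_s: 20.95
tool_pos: [0.4294, 0.161, 0.3153]
ee_rot: [1.209, 1.21, -1.208]
ft_force: [-0.0, 1.1, -1.5]
width: 0.0595
```

Request:
carry_out(moves="0 0 0 0 0 -20 50; 0 0 0 0 0 -40 50; 0 0 0 0 0 -55 50; 0 0 0 0 0 -63 50; 0 0 0 0 0 -65 50; 0 0 0 0 0 -65 50; 0 0 0 0 0 -65 50")

```text
time_s: 21.65
tool_pos: [0.4314, 0.1602, 0.2515]
ee_rot: [1.21, 1.209, -1.208]
ft_force: [0.4, -0.6, -0.9]
width: 0.0592
```

```bash
python3 st.py; python3 look.py a9; python3 - <<'E'
from h import *
for f in("P","Pt"):
    P=np.load(f"/tmp/{f}.npy")
    q=P[(abs(P[...,0]-.431)<.04)&(abs(P[...,1]-.16)<.04)]
    print(np.histogram(q[:,2],bins=np.arange(0,.12,.005))[0])
    t=q[(q[:,2]>.085)&(q[:,2]<.10)]
    if len(t): print("rim",circ(t[:,:2]),np.percentile(t[:,2],[10,50,90]))
a=cv2.imread("pics/a9.png")[60:260,180:430]; cv2.imwrite("pics/a9c.png",cv2.resize(a,None,fx=3,fy=3,interpolation=cv2.INTER_CUBIC))
E
```

```text
21.65 tcp [0.4314 0.1602 0.2515] jaw [ 1.    -0.     0.001] down [ 1.e-03  3.e-04 -1.e+00] w 0.0592 F [ 0.36 -0.55 -0.92]
[368 185  24  36  28   3  41  49  47  49  81  89  95 101 110 112 106 110
 107  82  29  28  25]
rim (array([0.43303921, 0.1566217 ]), np.float64(0.029766694589737453)) [0.08653746 0.09193442 0.09633842]
[370 217   0   0   0   0  99 122  15  21  14  20  13  16  15  18  12  13
  13  64   0   0   0]
rim (array([0.43271208, 0.15709511]), np.float64(0.02699851204280834)) [0.08862771 0.09594036 0.09748939]
```

View pics/a9c.png

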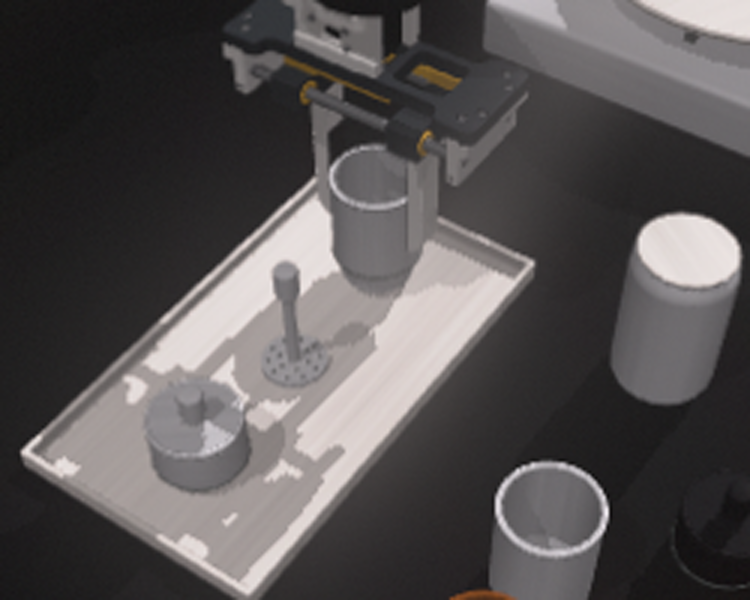

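The cup hangs upright at crop (372,210), about 6 mm above the floor, clear of the press and lid.

Request:
carry_out(moves="0 0 0 0 0 -3 50; 0 0 0 0 0 -5 50; 0 0 0 0 0 -5.5 50; 0 0 0 0 0 -6 50; 0 0 0 0 0 -6 50")

```text
time_s: 22.25
tool_pos: [0.4313, 0.1602, 0.2449]
ee_rot: [1.209, 1.209, -1.209]
ft_force: [-0.2, -0.0, -2.2]
width: 0.0595
```

Request:
carry_out(moves="0 0 0 0 0 -0.5 50; 0 0 0 0 0 -1 50; 0 0 0 0 0 -1 50")

```text
time_s: 22.55
tool_pos: [0.4313, 0.1603, 0.2447]
ee_rot: [1.209, 1.209, -1.209]
ft_force: [-6.8, -0.2, 14.9]
width: 0.0596
```

Contact with the floor shows 15 N. I ease off, release and rise.

Request:
carry_out(moves="0 0 0 0 0 0.6 50; 0 0 0 0 0 0.6 65; 0 0 0 0 0 0.6 80; 0 0 0 0 0 0.6 94; 0 0 0 0 0 0.6 94; 0 0 0 0 0 0.6 94; 0 0 0 0 0 0.6 94; 0 0 0 0 0 25 94; 0 0 0 0 0 65 94; 0 0 0 0 0 110 94; 0 0 0 0 0 150 94; 0 0 0 0 0 150 94")

```text
time_s: 23.75
tool_pos: [0.4315, 0.1603, 0.3988]
ee_rot: [1.215, 1.205, -1.202]
ft_force: [0.3, 0.3, -1.5]
width: 0.0943
```

Request:
carry_out(moves="0 0 0 0 0 15 94; 0 0 0 -15 20 20 94; 0 0 0 -30 50 20 94; 0 0 0 -40 80 20 94; 0 0 0 -40 80 20 94; 0 0 0 -40 80 20 94")

```text
time_s: 24.35
tool_pos: [0.3912, 0.2404, 0.4131]
ee_rot: [1.207, 1.21, -1.209]
ft_force: [0.3, -0.1, 0.1]
width: 0.0939
```

```bash
python3 st.py; python3 look.py b1; python3 - <<'E'
from h import *
for f in("P","Pt"):
    P=np.load(f"/tmp/{f}.npy"); r=lambda a:np.round(a,4)
    def box(x,y,h=.045): return P[(abs(P[...,0]-x)<h)&(abs(P[...,1]-y)<h)]
    q=box(.431,.16); t=q[(q[:,2]>.084)&(q[:,2]<.1)]; print(f,"cup rim",circ(t[:,:2]),r(np.percentile(t[:,2],[50,90])))
    q=box(.431,-.03); t=q[(q[:,2]>.063)&(q[:,2]<.08)]; print("lid knob",r(t.mean(0)),r(t.max(0)))
    q=box(.431,.0645,.03); t=q[(q[:,2]>.084)&(q[:,2]<.1)]; print("press knob",r(t.mean(0)),r(t.max(0)))
    q=box(.648,.013); t=q[(q[:,2]>.07)&(q[:,2]<.08)]; print("pot rim",circ(t[:,:2]),r(np.percentile(t[:,2],[50,90])))
    q=box(.634,.195,.04); t=q[q[:,2]>.1]; print("tin",r(t.mean(0)))
    q=box(.656,-.21,.05); t=q[q[:,2]>.084]; print("tumbler",circ(t[:,:2]))
E
```

```text
24.35 tcp [0.3912 0.2404 0.4131] jaw [ 1.     0.001 -0.001] down [-8.e-04 -6.e-04 -1.e+00] w 0.0939 F [ 0.3  -0.05  0.08]
P cup rim (array([0.43316673, 0.15761797]), np.float64(0.02890261712795992)) [0.0879 0.0894]
lid knob [ 0.4338 -0.0331  0.0686] [ 0.4399 -0.0245  0.0716]
press knob [0.4345 0.0602 0.0896] [0.4405 0.0702 0.0925]
pot rim (array([0.64870059, 0.01160994]), np.float64(0.02863497583175178)) [0.0751 0.0767]
tin [0.6361 0.1915 0.1085]
tumbler (array([ 0.65621848, -0.21006321]), np.float64(0.029368891632894356))
Pt cup rim (array([0.43157903, 0.15960216]), np.float64(0.0291273353801779)) [0.089  0.0906]
lid knob [ 0.4326 -0.0302  0.0688] [ 0.4395 -0.0227  0.0714]
press knob [0.4325 0.0647 0.091 ] [0.4397 0.072  0.0939]
pot rim (array([0.64810606, 0.01405081]), np.float64(0.0286448010435416)) [0.0753 0.077 ]
tin [0.6328 0.196  0.11  ]
tumbler (array([ 0.65593392, -0.20820714]), np.float64(0.029645896393982126))
```

View pics/b1.png

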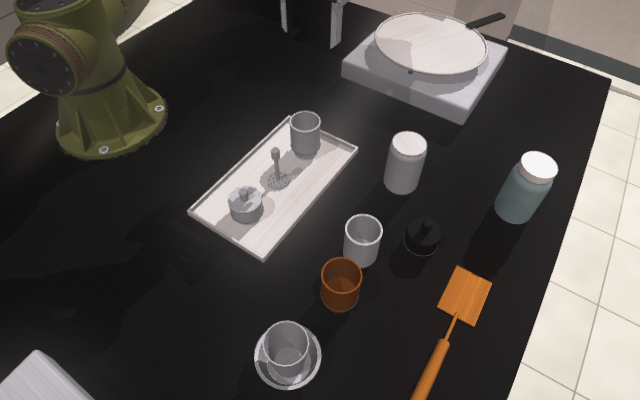

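View pics/b1t.png

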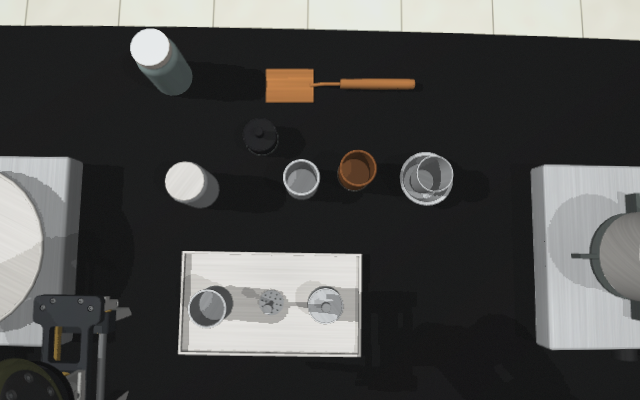

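The scene view shows the lid at (245,203), the press at (277,168) and the cup at (305,135), upright in a row. The pot is at (362,240), and the tin and tumbler are where they were. The top view agrees: cup (210,307), press (270,301), lid (326,304). The gripper hovers clear of everything.

```bash
python3 -c "
from station import robot
print(robot.hand_in()); print(robot.observe()['time_s'])"
```

```text
the job is handed in; nothing more can be done
None
the job is handed in; nothing more can be done
```

I took the filter apart in order. The lid and press were lifted by their knobs and the cup by its body, and each was lowered to the tray floor before release. I handed the job in at about 24.5 s of the 72 s allowed. It reports no verdict.

**Final checks (both cameras):**
- **Parts in the tray:** all three stand in a row along y, on the tray floor by their measured heights:
  - lid at y ≈ −0.03 m, knob top about 71 mm high
  - press at y ≈ 0.06 m, knob top about 93 mm
  - cup at y ≈ 0.16 m, rim about 89 mm
- **Pot and bystanders:** the pot, tin and tumbler are within about 1 mm of their first readings. I did not re-measure the davara, but it looks unmoved in the pictures. The brown cup and black lid were left alone.
- **Gripper:** open, about 0.1 m above the tray parts and touching nothing.

The two cameras disagree by 2–4 mm in y, roughly the size of the calibration error. No check failed.

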